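# Set the stop screw on the gauge block and tighten its lock ring

## Task

Set the green stop stand to its gauge block: turn the black knob clockwise until the screw's foot nips the block with about 20 N (10 to 40 N is right, 70 N would mar it), and leave the knob there. Then turn the orange-banded lock ring under it clockwise, beyond the point where its collet begins to bite, until it is firmly hand-tight, without forcing it. Do not shift the block, and leave the other things on the bench alone.

Things in the scene. Friction and masses are not known exactly. Their poses are not given: they have to be found in the camera images.
- stop_stand: green C-frame stand bolted to the bench, base 170 x 96 x 18 mm, column at its rear. Origin on the bench under the screw's axis, z up, x towards the column. On the base a ground anvil, top 30 mm above the bench. The arm over it is 44 mm wide, its top 102 mm above the bench, its end round (radius 23.5 mm) about the axis; bolt heads 5 mm high on it, 90 mm from the axis
- stop_screw: upright steel stop screw with its knob. Origin: centre of its flat foot, 2 to 4 mm over the block at the start. Clockwise from above lowers it, 3.18 mm per rad, knob and all. It turns free at about 0.2 N m; nipping adds about 0.0075 N m per N (20 N: 0.15, 70 N: 0.5 N m on top of free turning) and grows by some 15 N per 0.1 rad. Let go, it stays where it is
- knob_mid (a point): centre of the black rubber-sleeved knob on top of the stop screw, half-way up: 36 mm across, 20 mm high, vertical axis; moves with the screw, 84.5 mm above the foot. Its sleeve gives 0.05 rad under 0.2 N m. Nothing stands above it
- ring_mid (a point): centre, half-way up, of the lock ring, brass with an orange rubber band: 52 mm across, 14 mm high, on the knob's axis, 117 mm above the bench; knob top 35 to 40 mm above it, arm 15 mm below. Clockwise from above tightens. It turns free at about 0.2 N m for 0.4 to 1.2 rad, then the collet bites and the torque rises: hand-tight is 0.2 to 0.35 N m above free turning, 0.5 spoils it. Let go, it holds
- collet: split steel collet inside the lock ring; its jaws close on the screw as the ring is tightened (0.0025 N m on the ring per N of grip). Origin on the axis, at the ring's underside. Not handled
- set_block: ground steel gauge block, 30 x 35 x 28 mm, origin at the centre of its underside, standing on the anvil under the foot, between low fences (2 mm of play). It stays there
- small_block: another ground gauge block, 30 x 35 x 20 mm, on the bench beside the stand; origin at the centre of its underside. A bystander
- go_gauge: steel plug gauge, 39 x 108 x 39 mm, lying on the bench beside the stand; origin under its middle. A bystander
- key: black hex key, 31 x 93 x 7 mm, lying on the bench to the right of the stand; origin under its middle. A bystander
- ring_loose: plated ring, 62 x 74 x 9 mm, lying on the bench; origin under its centre. A bystander
Mind the look-alikes: they are no part of the job. What is shaped like the set_block but purple is not meant.

How it is judged:
By the outcome, as a careful person would: the job done as asked, in the order asked, and still so for the second after the job is handed in, with the robot touching nothing.
It also fails if it takes over 61 s, if anything falls off the work surface, if the arm or the gripper's body presses on something with over 40 N, if the wrist force passes 120 N, or if a joint passes its speed limit or range.

## Robot

A 6-joint arm with a two-finger parallel gripper is mounted at the origin on a cart in front of the work surface, level with it; the furniture and walls round the work are solid. World frame = base frame: x ahead of the robot, y to its left, z up, the work surface at z = 0. Lengths are in m, angles in degrees, forces in N, time in s.
With the tool pointing down it reaches from about 0.3 to 0.775 m from the base axis. Payload 14.6 kg.
Tool frame: the origin (TCP) lies at the centre of the arm's flange, where the gripper is bolted on; the fingertips stand 173 mm ahead of it and the grasp point (between the pads) lies bot.hold_point_z ahead of it (bot.hold_point_z is the distance from the TCP to the grasp point, in m); z points along the fingers, x is the direction in which the jaws open and shut, and the axes are right-handed (so a half turn about z gives the same grasp; the last joint's range is limited). The gripper opens to 85 mm and grips with 20 to 120 N. Pads are 22 mm wide; open, the fingers measure 114 mm over their backs; the gripper's body (76 mm by 85 mm) begins 54 mm behind the grasp point. The pads swing forward as they close: fully open they stand 13 mm farther back than shut.
Start: joints at [66.028, 17.183, 87.147, -0, 75.671, -3.816], TCP at [0.19, 0.516, 0.405] pointing down, gripper open.
Joint ranges: [-173.82, 173.82], [-45.26, 126.66], [13.44, 144.39], [-59.66, 239.66], [0, 175.72], [-146.38, 146.38]. Speed limits (degrees/s): [127.2, 127.2, 147.25, 180, 180, 180].

## Interface

Orientations are given as a 3x3 rotation matrix whose columns are the frame's x, y, z axes.
In Python, from cell import sensors, imaging, order, bot gives the robot as it stands.
- The arm moves only by the shell command python3 -m creep 'ROWS' [FORCE]. ROWS is JSON, a list of rows, each an object of numbers: "hand": the finger opening in m, from 0 to 0.0854; "dx", "dy", "dz": the shift along the tool's x, y, z in m; "rx", "ry", "rz": the turn, a rotation vector about the tool's x, y, z in rad. A call has 1 to 8 rows; each row shifts and turns the commanded pose from where the row before left it, along the tool's axes as they then stand; what a row does not reach is not made up. A row lasts 1/12 s, in which the tool goes at most 41.7 mm and 7.16 degrees, less where a joint would pass 70% of its speed; a pose out of reach is approached as far as the arm can. A call is refused whole if a number of a shift passes 0.0417 or a number of a turn 0.125, either way. A call with a gripper value outside its range is refused whole. The fingers move at their own pace and stop on an object; FORCE is the grip in N (left out, the last holds). Time passes only in rows, so rows that do not move let the fingers close. It gives the time, the measured TCP pose, the force and the opening at its end, in the units of the state.
- sensors.observe(): the state, without advancing time (a new reading comes with each control period).
- imaging.camera(name): name is "side" or "top" or "wrist"; returns a dict with "frame" (384x512x3 uint8, blue, green, red), "fx", "fy", "cx", "cy" (pixels), "dist_coeffs" ([k1, k2, p1, p2, k3] as OpenCV has them; the pictures are not rectified), "R" (3x3) and "t" (3): a world point X has camera coordinates R X + t; the wrist camera has in their place "tool_from_camera" (4x4, takes a point from camera to tool coordinates, whose origin is the TCP and whose axes are the tool frame's). Camera axes: x right, y down, z forward; pixel columns grow to the right and rows downward; lengths in m; the calibration is good to about 2 mm. A picture is of the moment at which its call begins: read the wrist's pose just before it. There is no depth.
- order.close_job(): hands the job in, once; it reports no verdict.
Trained networks look in a picture, given as the dict that the camera call returned (one of the last four; its "shot" number tells which), for a name from the list of things; names that differ only in an ending like _2 or _b are one class to them, and where a whole thing is asked for, a point or a joint stands for the part that bears it (a point fixed in the world has none). Each returns a list of dicts, best first, with "conf" (0 to 1); they miss things now and then, are a little off and sometimes report something else, mostly with a low value. They report only what shows in the picture. A call takes as long as a camera call. They do not tell look-alikes from the thing itself.
- imaging.recognise(query, picture): "centre" ([column, row] in pixels, amid what is visible of it).
- imaging.trace(query, picture): "pixels" (384x512 bool, what is visible of it) and "centre" ([column, row] in pixels, amid what is visible of it).
The state is a dict: "clock": time; "joints": joint angles; "joint_vel": joint speeds; "joint_torque": joint torques, N m; "tool_pos": TCP position; "tool_rot": TCP orientation; "contact_force": force on the tool from outside, world axes, zero at the start; "ft_torque": the same for the moment, N m; "gripper_width": finger opening in m.
Only numpy, scipy, OpenCV 4.12 (cv2) and the standard library are available. Lean on these libraries where they do the work, as an engineer would, in place of code of your own. Each camera call takes 0.05 s, during which the arm holds its last target.

## Working session

There is one attempt and no reset: what is moved stays moved. The work goes in short steps, Python scripts to look and compute and a shell command to move; the robot and the scene stay as the last step left them, time stands still between calls to the robot, and variables do not carry over. Pictures are saved under pics/ and viewed, and the job is handed in when it is done.

```bash
ls; mkdir -p pics
python3 - <<'E'
from cell import sensors, imaging, order, bot
import cv2
s=sensors.observe(); print(s, bot.hold_point_z)
for n in ["side","top","wrist"]:
    p=imaging.camera(n); cv2.imwrite(f"pics/{n}0.png",p["frame"]); print(n,{k:v for k,v in p.items() if k!="frame"})
    for q in ["stop_stand","knob_mid","ring_mid","set_block"]:
        r=imaging.recognise(q,p); print(q,[(x["centre"],x["conf"]) for x in r][:3])
E
```

```text
pics
{'clock': 0.0, 'joints': array([ 6.60275543e+01,  1.72170368e+01,  8.71809987e+01,  8.91701852e-04,
        7.56693909e+01, -3.81665376e+00]), 'joint_vel': array([ 0.04836762, -0.00347693, -0.07084576, -0.1085369 ,  0.00545325,
        0.02277733]), 'joint_torque': array([-7.58843762e-04, -5.43503380e+01, -3.61777711e+01, -1.19663932e-04,
        4.07275584e-03,  9.03035556e-06]), 'tool_pos': array([0.18951194, 0.51628676, 0.40410255]), 'tool_rot': array([[ 3.44577313e-01,  9.38757814e-01, -4.91914347e-04],
       [ 9.38757210e-01, -3.44577652e-01, -1.06917635e-03],
       [-1.17320034e-03, -9.33742258e-05, -9.99999307e-01]]), 'contact_force': array([0.19148489, 0.46776339, 0.0040562 ]), 'ft_torque': array([-0.00297895, -0.0448998 , -0.03101291]), 'gripper_width': 0.08551657487518587} 0.1547
side {'fx': 372.5479668706191, 'fy': 372.5479668706191, 'cx': 255.65734409027684, 'cy': 197.17529842867478, 'dist_coeffs': array([-0.01228864,  0.        ,  0.        ,  0.        ,  0.        ]), 'R': array([[-0.96022493, -0.27892271,  0.01304607],
       [-0.15433697,  0.49122742, -0.85724
[... 777 characters left out ...]
ng_mid [([257.8, 207.9], 0.63)]
set_block [([185.2, 161.1], 0.58)]
wrist {'fx': 282.0623226039248, 'fy': 282.0623226039248, 'cx': 252.22617971973006, 'cy': 194.31903785499063, 'dist_coeffs': array([0.0087348, 0.       , 0.       , 0.       , 0.       ]), 'tool_from_camera': array([[ 9.99999368e-01,  1.00733061e-03,  4.99275305e-04,
         1.14388350e-03],
       [-1.10442536e-03,  9.63242328e-01,  2.68631713e-01,
        -6.94493512e-02],
       [-2.10322160e-04, -2.68632095e-01,  9.63242832e-01,
         2.98376693e-02],
       [ 0.00000000e+00,  0.00000000e+00,  0.00000000e+00,
         1.00000000e+00]]), 'shot': 3}
stop_stand [([104.4, 382.0], 0.38)]
knob_mid []
ring_mid []
set_block []
```

View pics/side0.png

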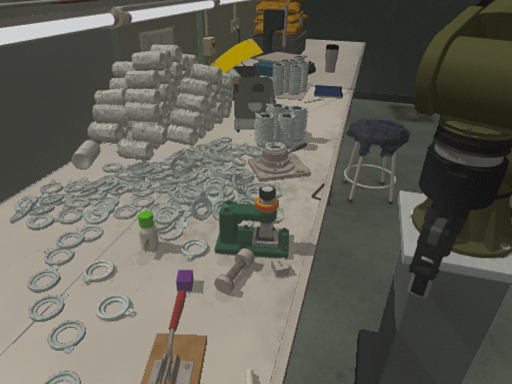

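View pics/top0.png

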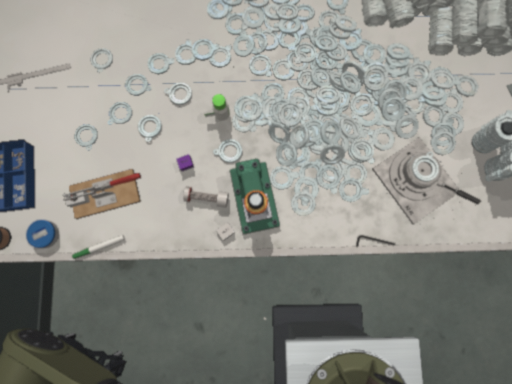

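The side picture shows the green stand with the black knob at (267,192), the orange ring at (268,205) and the set block at (266,232). The purple look-alike is at (185,280). The top picture has the knob at (256,200), the purple block at (185,162) and the small block at (226,233).

```bash
cat > h.py <<'E'
import numpy as np, cv2
from cell import sensors, imaging, order, bot
def ray(p,px,s=None):
    K=np.array([[p["fx"],0,p["cx"]],[0,p["fy"],p["cy"]],[0,0,1]])
    u=cv2.undistortPoints(np.array([[px]],float),K,np.array(p["dist_coeffs"]))[0,0]
    d=np.array([u[0],u[1],1.])
    if "R" in p: R=p["R"].T; o=-R@p["t"]
    else:
        T=p["tool_from_camera"]; R=s["tool_rot"]@T[:3,:3]; o=s["tool_pos"]+s["tool_rot"]@T[:3,3]
    d=R@d; return o,d/np.linalg.norm(d)
def atz(p,px,z,s=None):
    o,d=ray(p,px,s); return o+d*(z-o[2])/d[2]
def proj(p,X,s=None):
    K=np.array([[p["fx"],0,p["cx"]],[0,p["fy"],p["cy"]],[0,0,1]])
    if "R" in p: c=p["R"]@X+p["t"]
    else:
        T=p["tool_from_camera"]; R=s["tool_rot"]@T[:3,:3]; o=s["tool_pos"]+s["tool_rot"]@T[:3,3]; c=R.T@(X-o)
    return cv2.projectPoints(c.reshape(1,1,3),np.zeros(3),np.zeros(3),K,np.array(p["dist_coeffs"]))[0].ravel()
def tri(rs):
    A=np.zeros((3,3));b=np.zeros(3)
    for o,d in rs:
        M=np.eye(3)-np.outer(d,d);A+=M;b+=M@o
    X=np.linalg.solve(A,b); return X,[np.linalg.norm(np.cross(d,X-o)) for o,d in rs]
E
python3 - <<'E'
from h import *
P={n:imaging.camera(n) for n in["side","top"]}
for q,z in[("knob_mid",.145),("ring_mid",.117),("stop_stand",.05)]:
    rs=[]
    for n,p in P.items():
        r=imaging.trace(q,p)
        if not r: print(q,n,'none');continue
        r=r[0]
        m=r["pixels"];ys,xs=np.nonzero(m);print(q,n,r["conf"],r["centre"],xs.min(),xs.max(),ys.min(),ys.max(),m.sum(),atz(p,r["centre"],z))
        rs.append(ray(p,r["centre"]))
    if len(rs)>1:print(tri(rs))
im=P["top"]["frame"][150:246,170:298];cv2.imwrite("pics/topc.png",cv2.resize(im,None,fx=5,fy=5,interpolation=2))
im=P["side"]["frame"][170:296,200:310];cv2.imwrite("pics/sidec.png",cv2.resize(im,None,fx=4.5,fy=4.5,interpolation=2))
E
```

```text
knob_mid side 0.57 [264.9, 194.1] 259 275 186 200 209 [0.47251451 0.232464   0.145     ]
knob_mid top 0.51 [252.6, 202.3] 247 263 191 209 243 [0.46489328 0.22792889 0.145     ]
(array([0.46936821, 0.22862125, 0.14239205]), [np.float64(0.00405733952560876), np.float64(0.004057339525608778)])
ring_mid side 0.59 [266.1, 207.5] 255 278 203 211 134 [0.46659955 0.24157454 0.117     ]
ring_mid top 0.67 [253.0, 207.1] 246 263 207 214 43 [0.45839704 0.22800857 0.117     ]
(array([0.46463611, 0.22897139, 0.10846378]), [np.float64(0.004992515311174917), np.float64(0.004992515311175019)])
stop_stand side 0.76 [253.2, 229.5] 215 289 185 258 3623 [0.49600018 0.23983797 0.05      ]
stop_stand top 0.89 [253.8, 195.0] 230 278 159 233 2593 [0.49780549 0.22719739 0.05      ]
(array([0.4995259 , 0.22742635, 0.04062883]), [np.float64(6.0535421844942396e-05), np.float64(6.0535421844941576e-05)])
```

View pics/topc.png

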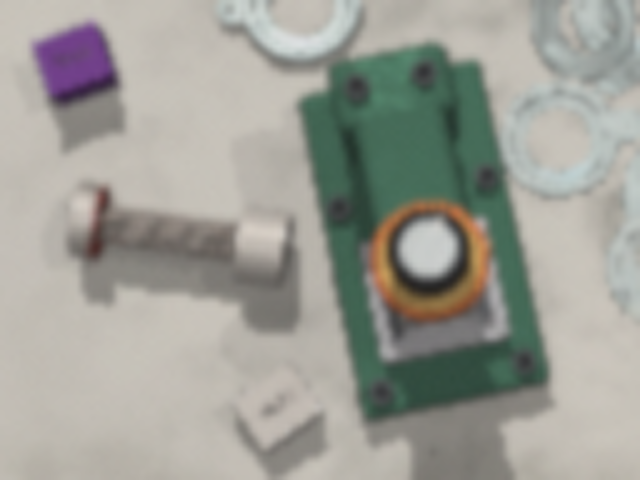

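View pics/sidec.png

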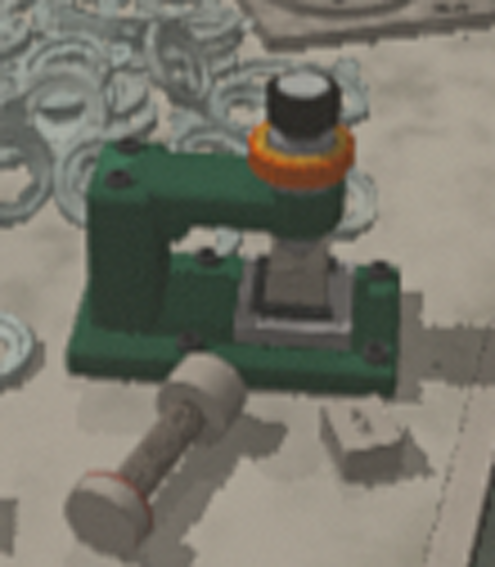

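Run:
```python
from h import *
P={n:imaging.camera(n) for n in["side","top"]}
for z,a,b in[(.1555,(267.3,188.7),(256,199.6)),(.117,(266.9,204.7),(256.2,202))]:
    print(z,atz(P["side"],a,z),atz(P["top"],b,z),tri([ray(P["side"],a),ray(P["top"],b)]))
```

```text
0.1555 [0.46916647 0.22578061 0.1555    ] [0.46893064 0.2201943  0.1555    ] (array([0.46997886, 0.22032734, 0.15226561]), [np.float64(0.0005126462468113599), np.float64(0.0005126462468114262)])
0.117 [0.46785965 0.22985827 0.117     ] [0.46980197 0.22056278 0.117     ] (array([0.47042836, 0.22062409, 0.11106158]), [np.float64(0.0003161869950020621), np.float64(0.000316186995002119)])
```

```bash
R='{"dx":-0.0113,"dy":0.0228}'; python3 -m creep '[{"dx":-0.0113,"dy":0.0228},{"dx":-0.0113,"dy":0.0228},{"dx":-0.0113,"dy":0.0228},{"dx":-0.0113,"dy":0.0228},{"dx":-0.0113,"dy":0.0228},{"dx":-0.0113,"dy":0.0228},{"dx":-0.0113,"dy":0.0228},{"dx":-0.0113,"dy":0.0228}]'; python3 -m creep '[{"dx":-0.0113,"dy":0.0228},{"dx":-0.0113,"dy":0.0228},{"dx":-0.0113,"dy":0.0228},{"dx":-0.0113,"dy":0.0228},{"dx":-0.0113,"dy":0.0228},{"dx":-0.0113,"dy":0.0228},{"dx":-0.0113,"dy":0.0228},{"dx":-0.0113,"dy":0.0228}]'; python3 -m creep '[{},{"dx":0}]'
python3 - <<'E'
from h import *
s=sensors.observe();p=imaging.camera("wrist");cv2.imwrite("pics/w1.png",p["frame"])
print(s["clock"],s["tool_pos"],s["joints"],s["contact_force"],s["ft_torque"])
for q in["knob_mid","ring_mid"]:
    for r in imaging.trace(q,p)[:2]:
        ys,xs=np.nonzero(r["pixels"]);print(q,r["conf"],r["centre"],xs.min(),xs.max(),ys.min(),ys.max())
X=np.array([.4695,.221,.155]);print(proj(p,X,s))
E
```

```text
1.25 [0.18952114 0.51630127 0.40466167] [ 6.60273583e+01  1.71834971e+01  8.71488003e+01  3.62447737e-04
  7.56699388e+01 -3.81258676e+00] [ 0.01922939 -1.0427703  -0.40071525] [-0.01173129  0.01444919 -0.00601537]
[ 93.45720351 506.72900996]invalid input at $[0]: expected keys hand, dx, dy, dz, rx, ry, rz
invalid input at $[0]: expected keys hand, dx, dy, dz, rx, ry, rz
invalid input at $[0]: expected keys hand, dx, dy, dz, rx, ry, rz
```

View pics/w1.png

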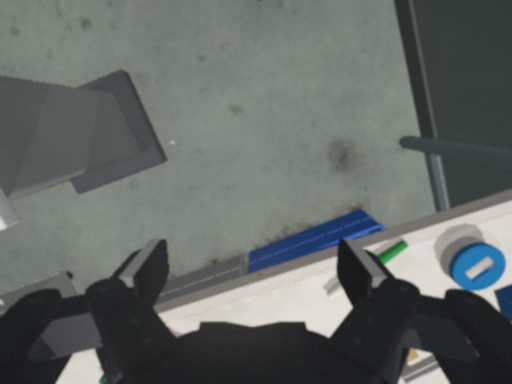

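The picture shows only floor, bench edge and the open fingers, because the move was refused: every row needs all the keys.

```bash
python3 -m creep '[{"hand":0.0854,"dx":-0.0113,"dy":0.0228,"dz":0,"rx":0,"ry":0,"rz":0},{"hand":0.0854,"dx":-0.0113,"dy":0.0228,"dz":0,"rx":0,"ry":0,"rz":0},{"hand":0.0854,"dx":-0.0113,"dy":0.0228,"dz":0,"rx":0,"ry":0,"rz":0},{"hand":0.0854,"dx":-0.0113,"dy":0.0228,"dz":0,"rx":0,"ry":0,"rz":0},{"hand":0.0854,"dx":-0.0113,"dy":0.0228,"dz":0,"rx":0,"ry":0,"rz":0},{"hand":0.0854,"dx":-0.0113,"dy":0.0228,"dz":0,"rx":0,"ry":0,"rz":0},{"hand":0.0854,"dx":-0.0113,"dy":0.0228,"dz":0,"rx":0,"ry":0,"rz":0},{"hand":0.0854,"dx":-0.0113,"dy":0.0228,"dz":0,"rx":0,"ry":0,"rz":0}]'
```

```text
clock: 2.07
tool_pos: [0.3303, 0.3676, 0.4048]
tool_rot: [[0.344, 0.939, 0.0], [0.939, -0.344, 0.0], [0.0, 0.0, -1.0]]
contact_force: [0.1, 0.9, -0.5]
gripper_width: 0.0854
```

```bash
python3 -m creep '[{"hand":0.0854,"dx":-0.0113,"dy":0.0228,"dz":0,"rx":0,"ry":0,"rz":0},{"hand":0.0854,"dx":-0.0113,"dy":0.0228,"dz":0,"rx":0,"ry":0,"rz":0},{"hand":0.0854,"dx":-0.0113,"dy":0.0228,"dz":0,"rx":0,"ry":0,"rz":0},{"hand":0.0854,"dx":-0.0113,"dy":0.0228,"dz":0,"rx":0,"ry":0,"rz":0},{"hand":0.0854,"dx":-0.0113,"dy":0.0228,"dz":0,"rx":0,"ry":0,"rz":0},{"hand":0.0854,"dx":-0.0113,"dy":0.0228,"dz":0,"rx":0,"ry":0,"rz":0},{"hand":0.0854,"dx":-0.0113,"dy":0.0228,"dz":0,"rx":0,"ry":0,"rz":0},{"hand":0.0854,"dx":-0.0113,"dy":0.0228,"dz":0,"rx":0,"ry":0,"rz":0}]';python3 -m creep '[{"hand":0.0854,"dx":0,"dy":0,"dz":0,"rx":0,"ry":0,"rz":0},{"hand":0.0854,"dx":0,"dy":0,"dz":0,"rx":0,"ry":0,"rz":0}]'
python3 - <<'E'
from h import *
s=sensors.observe();p=imaging.camera("wrist");cv2.imwrite("pics/w2.png",p["frame"])
print(s["clock"],s["tool_pos"],s["joints"],s["contact_force"],s["ft_torque"])
for q in["knob_mid","ring_mid"]:
    for r in imaging.trace(q,p)[:2]:
        ys,xs=np.nonzero(r["pixels"]);print(q,r["conf"],r["centre"],xs.min(),xs.max(),ys.min(),ys.max())
X=np.array([.4695,.221,.155]);print(proj(p,X,s))
E
```

```text
clock: 2.73
tool_pos: [0.4704, 0.2198, 0.4048]
tool_rot: [[0.345, 0.939, 0.0], [0.939, -0.345, 0.0], [0.0, 0.0, -1.0]]
contact_force: [-0.3, 0.6, 0.6]
gripper_width: 0.0852
clock: 2.9
tool_pos: [0.4702, 0.2201, 0.4045]
tool_rot: [[0.346, 0.938, -0.0], [0.938, -0.346, -0.0], [-0.0, -0.0, -1.0]]
contact_force: [-0.0, 0.0, -0.2]
gripper_width: 0.0854
2.9 [0.47018663 0.22012863 0.40448544] [ 2.10448698e+01  1.32605953e+01  9.21307124e+01  2.00578405e-03
  7.46293251e+01 -4.86876016e+01] [-0.00542729  0.04852702 -0.20952879] [ 0.0453318  -0.00261646 -0.02531696]
knob_mid 0.96 [252.0, 198.8] 231 275 177 223
knob_mid 0.27 [271.6, 194.9] 201 325 115 277
ring_mid 0.62 [264.4, 168.1] 225 282 164 207
[251.45307415 202.96903255]
```

View pics/w2.png

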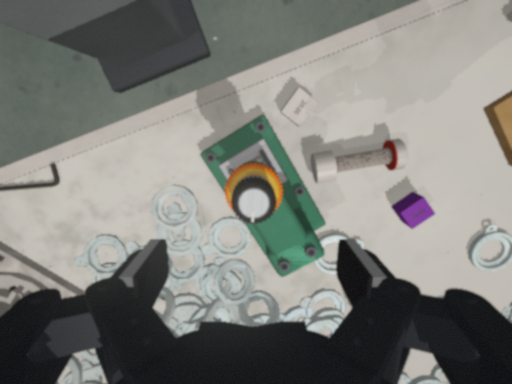

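The wrist view shows the knob, its light cap at (253,203), with the ring around it at (254,190). The small block is at (296,105), the plug gauge at (360,160) and the purple block at (413,209).

Run:
```python
import cv2
im=cv2.imread("pics/w2.png")[150:240,205:305];cv2.imwrite("pics/w2c.png",cv2.resize(im,None,fx=6,fy=6,interpolation=2))
```

```text
(no output)
```

View pics/w2c.png

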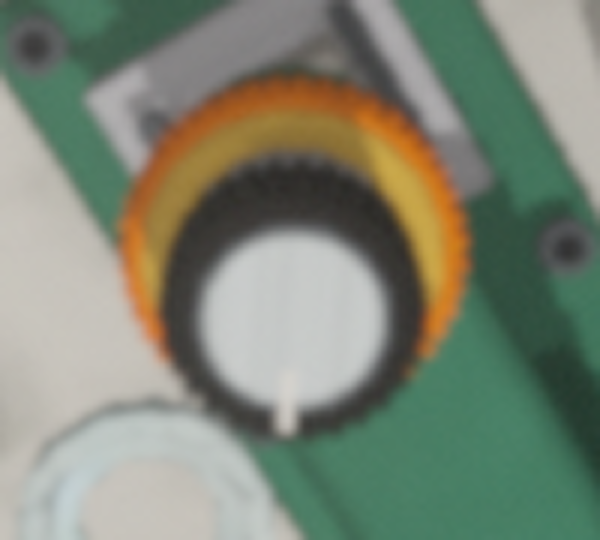

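The crop confirms the choice. The cap's centre is at about (253.9,203.2) in the wrist picture, and the orange ring's side extents centre on column 254.0.

Run:
```python
from h import *
s=sensors.observe();p=imaging.camera("wrist")
for z,px in[(.1555,(253.9,203.2))]:
    X=atz(p,px,z,s);print(X, s["tool_rot"].T@(X-s["tool_pos"]), proj(p,X-[0,0,.0385],s))
print(s["joints"],s["ft_torque"])
```

```text
[0.46942457 0.22414658 0.1555    ] [ 0.00263041 -0.00075901  0.24921578] [253.65586248 191.03640585]
[ 2.12126319e+01  1.32056618e+01  9.21669834e+01  5.73426911e-03
  7.46273913e+01 -4.86695237e+01] [-0.02330115  0.05280571  0.02848993]
```

```bash
python3 -m creep '[{"hand":0.0854,"dx":0.0025,"dy":-0.0005,"dz":0.012,"rx":0,"ry":0,"rz":0},{"hand":0.0854,"dx":0,"dy":0,"dz":0.0150,"rx":0,"ry":0,"rz":0},{"hand":0.0854,"dx":0,"dy":0,"dz":0.0150,"rx":0,"ry":0,"rz":0},{"hand":0.0854,"dx":0,"dy":0,"dz":0.0150,"rx":0,"ry":0,"rz":0},{"hand":0.0854,"dx":0,"dy":0,"dz":0,"rx":0,"ry":0,"rz":0},{"hand":0.0854,"dx":0,"dy":0,"dz":0,"rx":0,"ry":0,"rz":0}]'
python3 - <<'E'
from h import *
s=sensors.observe();p=imaging.camera("wrist")
print(s["clock"],s["tool_pos"],s["joints"],s["contact_force"],s["ft_torque"])
X=np.array([.4694,.2235,.1555]);print(proj(p,X,s))
im=p["frame"][170:290,180:340].copy();cv2.imwrite("pics/w3c.png",cv2.resize(im,None,fx=5,fy=5,interpolation=2))
E
```

```text
clock: 3.6
tool_pos: [0.4698, 0.2239, 0.3477]
tool_rot: [[0.344, 0.939, -0.001], [0.939, -0.344, -0.0], [-0.001, -0.001, -1.0]]
contact_force: [0.1, -0.7, 1.5]
gripper_width: 0.0856
3.6 [0.46978031 0.22388069 0.34770287] [ 2.14476510e+01  1.65979831e+01  9.58421647e+01  1.53840551e-03
  6.76128160e+01 -4.84476556e+01] [ 0.10808656 -0.74915388  1.49698737] [0.00806637 0.00167867 0.00057966]
[249.60033849 231.69793649]
```

View pics/w3c.png

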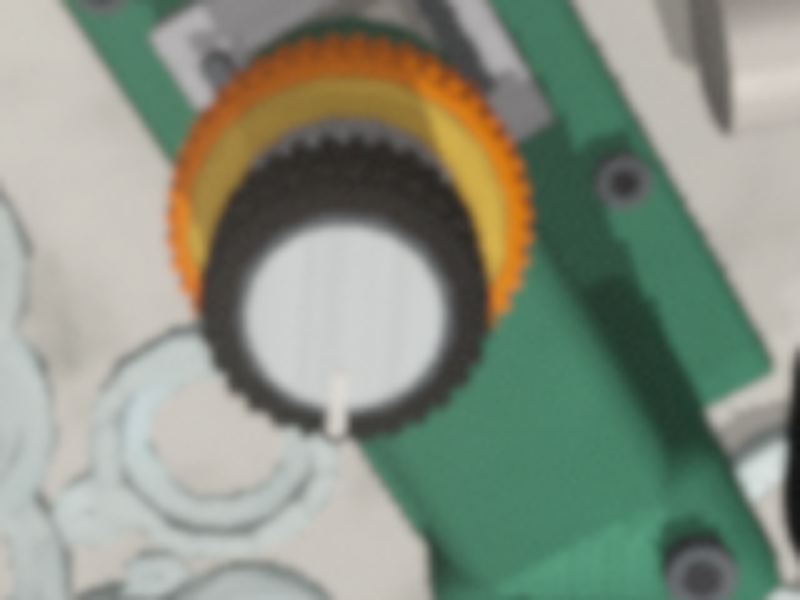

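The cap is at full-frame (249.0,233.4), against a predicted (249.6,231.7), so the error is about 1 mm. I'll correct it, descend and close lightly.

```bash
python3 -m creep '[{"hand":0.0854,"dx":-0.001,"dy":0.0009,"dz":0.010,"rx":0,"ry":0,"rz":0},{"hand":0.0854,"dx":0,"dy":0,"dz":0.0150,"rx":0,"ry":0,"rz":0},{"hand":0.0600,"dx":0,"dy":0,"dz":0.0100,"rx":0,"ry":0,"rz":0},{"hand":0.045,"dx":0,"dy":0,"dz":0.0080,"rx":0,"ry":0,"rz":0},{"hand":0.045,"dx":0,"dy":0,"dz":0,"rx":0,"ry":0,"rz":0},{"hand":0.045,"dx":0,"dy":0,"dz":0,"rx":0,"ry":0,"rz":0}]' 20
python3 - <<'E'
from h import *
s=sensors.observe();p=imaging.camera("wrist");print(s["clock"],s["tool_pos"],s["contact_force"],s["ft_torque"],s["gripper_width"])
cv2.imwrite("pics/w4.png",p["frame"])
E
```

```text
clock: 4.15
tool_pos: [0.4707, 0.2222, 0.3046]
tool_rot: [[0.345, 0.939, -0.0], [0.939, -0.345, -0.0], [-0.0, -0.0, -1.0]]
contact_force: [1.5, -0.4, 0.4]
gripper_width: 0.0449
4.15 [0.47065495 0.22216039 0.30463689] [ 1.45191916 -0.42826761  0.41437332] [-0.04978097 -0.02356994 -0.0107493 ] 0.0448680891413862
```

View pics/w4.png

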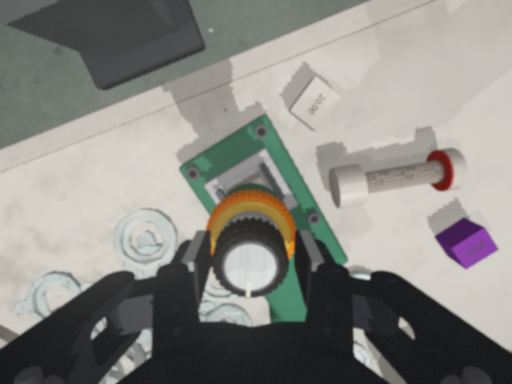

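The knob cap at (250,264) sits between the pads, whose inner faces are at about columns 210 and 296. Closing now.

```bash
python3 -m creep '[{"hand":0.030,"dx":0,"dy":0,"dz":0,"rx":0,"ry":0,"rz":0},{"hand":0.030,"dx":0,"dy":0,"dz":0,"rx":0,"ry":0,"rz":0},{"hand":0.030,"dx":0,"dy":0,"dz":0,"rx":0,"ry":0,"rz":0},{"hand":0.030,"dx":0,"dy":0,"dz":0,"rx":0,"ry":0,"rz":0}]' 20
cat > st.py <<'E'
from h import *
s=sensors.observe();R=s["tool_rot"]
print("t",round(s["clock"],2),"pos",s["tool_pos"].round(4),"yaw",np.degrees(np.arctan2(R[1,0],R[0,0])).round(2),"Ftool",(R.T@s["contact_force"]).round(2),"Ttool",(R.T@s["ft_torque"]).round(3),"w",round(s["gripper_width"],4),"j6",s["joints"][5].round(1))
E
python3 st.py
```

```text
clock: 4.53
tool_pos: [0.4706, 0.2217, 0.3056]
tool_rot: [[0.345, 0.939, 0.0], [0.939, -0.345, -0.001], [-0.001, 0.001, -1.0]]
contact_force: [-4.0, -8.2, 7.0]
gripper_width: 0.0351
t 4.53 pos [0.4706 0.2217 0.3056] yaw 69.84 Ftool [-9.09 -0.9  -7.03] Ttool [ 0.162 -1.44  -0.055] w 0.0351 j6 -48.6
```

```bash
python3 -m creep '[{"hand":0.030,"dx":-0.0008,"dy":0,"dz":-0.0008,"rx":0,"ry":0,"rz":0},{"hand":0.030,"dx":0,"dy":0,"dz":0,"rx":0,"ry":0,"rz":0}]' 40
python3 st.py
```

```text
clock: 4.7
tool_pos: [0.4703, 0.2212, 0.3059]
tool_rot: [[0.345, 0.939, 0.001], [0.939, -0.345, 0.0], [0.0, 0.001, -1.0]]
contact_force: [-0.1, -3.2, 0.4]
gripper_width: 0.0347
t 4.7 pos [0.4703 0.2212 0.3059] yaw 69.83 Ftool [-3.08  0.98 -0.37] Ttool [-0.103 -0.481 -0.016] w 0.0347 j6 -48.7
```

```bash
python3 -m creep '[{"hand":0.030,"dx":-0.0003,"dy":0,"dz":0.00019,"rx":0,"ry":0,"rz":0.06},{"hand":0.030,"dx":0,"dy":0,"dz":0.00019,"rx":0,"ry":0,"rz":0.06},{"hand":0.030,"dx":0,"dy":0,"dz":0.00019,"rx":0,"ry":0,"rz":0.06},{"hand":0.030,"dx":0,"dy":0,"dz":0.00019,"rx":0,"ry":0,"rz":0.06}]' 40
python3 st.py
python3 -m creep '[{"hand":0.030,"dx":0,"dy":0,"dz":0,"rx":0,"ry":0,"rz":0}]' 40;python3 st.py
```

```text
clock: 5.03
tool_pos: [0.4703, 0.2212, 0.3053]
tool_rot: [[0.56, 0.828, 0.001], [0.828, -0.56, 0.0], [0.001, 0.001, -1.0]]
contact_force: [0.1, -0.9, 1.3]
gripper_width: 0.0347
t 5.03 pos [0.4703 0.2212 0.3053] yaw 55.94 Ftool [-0.67  0.57 -1.33] Ttool [-0.119 -0.249 -0.215] w 0.0347 j6 -34.8
clock: 5.12
tool_pos: [0.4703, 0.2212, 0.3052]
tool_rot: [[0.56, 0.829, 0.001], [0.829, -0.56, 0.0], [0.001, 0.001, -1.0]]
contact_force: [0.1, -1.4, 2.4]
gripper_width: 0.0345
t 5.12 pos [0.4703 0.2212 0.3052] yaw 55.95 Ftool [-1.08  0.87 -2.39] Ttool [-0.159 -0.163 -0.142] w 0.0345 j6 -34.8
```

```bash
python3 -m creep '[{"hand":0.030,"dx":-0.0001,"dy":0,"dz":0.00015,"rx":0,"ry":0,"rz":0.06},{"hand":0.030,"dx":0,"dy":0,"dz":0.00019,"rx":0,"ry":0,"rz":0.06},{"hand":0.030,"dx":0,"dy":0,"dz":0.00019,"rx":0,"ry":0,"rz":0.06},{"hand":0.030,"dx":0,"dy":0,"dz":0.00019,"rx":0,"ry":0,"rz":0.06}]' 40
python3 st.py
python3 -m creep '[{"hand":0.030,"dx":0,"dy":0,"dz":0.0001,"rx":0,"ry":0,"rz":0.03},{"hand":0.030,"dx":0,"dy":0,"dz":0.0001,"rx":0,"ry":0,"rz":0.03}]' 40;python3 st.py
```

```text
clock: 5.45
tool_pos: [0.4703, 0.2211, 0.3045]
tool_rot: [[0.739, 0.673, 0.001], [0.673, -0.739, 0.0], [0.001, 0.001, -1.0]]
contact_force: [0.5, -1.0, 1.8]
gripper_width: 0.0347
t 5.45 pos [0.4703 0.2211 0.3045] yaw 42.32 Ftool [-0.28  1.08 -1.78] Ttool [-0.182  0.05  -0.192] w 0.0347 j6 -21.2
clock: 5.62
tool_pos: [0.4703, 0.2211, 0.3043]
tool_rot: [[0.778, 0.629, 0.001], [0.629, -0.778, 0.0], [0.001, 0.0, -1.0]]
contact_force: [-0.2, -1.0, 1.7]
gripper_width: 0.0349
t 5.62 pos [0.4703 0.2211 0.3043] yaw 38.95 Ftool [-0.81  0.66 -1.66] Ttool [-0.193  0.039 -0.228] w 0.0349 j6 -17.8
```

```bash
cat > g.py <<'E'
import sys
from h import *
s=sensors.observe();t=(s["tool_rot"].T@s["ft_torque"])[2]
sys.exit(0 if abs(t)<float(sys.argv[1]) else 1)
E
c(){ python3 st.py; python3 g.py 0.285; }
python3 -m creep '[{"hand":0.030,"dx":0,"dy":0,"dz":0.0001,"rx":0,"ry":0,"rz":0.03},{"hand":0.030,"dx":0,"dy":0,"dz":0.0001,"rx":0,"ry":0,"rz":0.03}]' >/dev/null; c &&
python3 -m creep '[{"hand":0.030,"dx":0,"dy":0,"dz":0.0001,"rx":0,"ry":0,"rz":0.03},{"hand":0.030,"dx":0,"dy":0,"dz":0.0001,"rx":0,"ry":0,"rz":0.03}]' >/dev/null; c &&
python3 -m creep '[{"hand":0.030,"dx":0,"dy":0,"dz":0.0001,"rx":0,"ry":0,"rz":0.03},{"hand":0.030,"dx":0,"dy":0,"dz":0.0001,"rx":0,"ry":0,"rz":0.03}]' >/dev/null; c &&
python3 -m creep '[{"hand":0.030,"dx":0,"dy":0,"dz":0.0001,"rx":0,"ry":0,"rz":0.03},{"hand":0.030,"dx":0,"dy":0,"dz":0.0001,"rx":0,"ry":0,"rz":0.03}]' >/dev/null; c
```

```text
t 5.78 pos [0.4703 0.2211 0.3042] yaw 35.52 Ftool [ 0.4   2.23 -1.79] Ttool [-0.141  0.089 -0.159] w 0.0347 j6 -14.4
t 5.95 pos [0.4703 0.2211 0.304 ] yaw 32.09 Ftool [ 0.42  1.31 -1.71] Ttool [-0.184  0.09  -0.253] w 0.0344 j6 -10.9
t 6.12 pos [0.4703 0.2211 0.3038] yaw 28.65 Ftool [ 0.15  0.59 -1.81] Ttool [-0.16   0.076 -0.2  ] w 0.0345 j6 -7.5
t 6.28 pos [0.4703 0.2212 0.3036] yaw 25.22 Ftool [ 0.33  1.66 -2.52] Ttool [-0.154  0.108 -0.193] w 0.0348 j6 -4.1
```

```bash
c(){ python3 st.py; python3 g.py 0.285; }
python3 -m creep '[{"hand":0.030,"dx":0,"dy":0,"dz":0.00008,"rx":0,"ry":0,"rz":0.03},{"hand":0.030,"dx":0,"dy":0,"dz":0.00008,"rx":0,"ry":0,"rz":0.03}]' >/dev/null; c &&
python3 -m creep '[{"hand":0.030,"dx":0,"dy":0,"dz":0.00009,"rx":0,"ry":0,"rz":0.03},{"hand":0.030,"dx":0,"dy":0,"dz":0.00009,"rx":0,"ry":0,"rz":0.03}]' >/dev/null; c &&
python3 -m creep '[{"hand":0.030,"dx":0,"dy":0,"dz":0.00009,"rx":0,"ry":0,"rz":0.03},{"hand":0.030,"dx":0,"dy":0,"dz":0.00009,"rx":0,"ry":0,"rz":0.03}]' >/dev/null; c &&
python3 -m creep '[{"hand":0.030,"dx":0,"dy":0,"dz":0.00009,"rx":0,"ry":0,"rz":0.03},{"hand":0.030,"dx":0,"dy":0,"dz":0.00009,"rx":0,"ry":0,"rz":0.03}]' >/dev/null; c
```

```text
t 6.45 pos [0.4703 0.2212 0.3035] yaw 21.78 Ftool [ 0.05  1.3  -2.41] Ttool [-0.171  0.084 -0.271] w 0.0346 j6 -0.6
t 6.62 pos [0.4703 0.2212 0.3034] yaw 18.35 Ftool [ 0.17  0.16 -3.04] Ttool [-0.169  0.07  -0.352] w 0.0347 j6 2.8
t 6.62 pos [0.4703 0.2212 0.3034] yaw 18.35 Ftool [ 0.17  0.16 -3.04] Ttool [-0.169  0.07  -0.352] w 0.0347 j6 2.8
t 6.62 pos [0.4703 0.2212 0.3034] yaw 18.35 Ftool [ 0.17  0.16 -3.04] Ttool [-0.169  0.07  -0.352] w 0.0347 j6 2.8
```

```bash
python3 -m creep '[{"hand":0.030,"dx":0,"dy":0,"dz":0,"rx":0,"ry":0,"rz":0}]' >/dev/null; python3 st.py
python3 -m creep '[{"hand":0.030,"dx":0,"dy":0,"dz":0.00003,"rx":0,"ry":0,"rz":0.012}]' >/dev/null; python3 st.py
python3 -m creep '[{"hand":0.030,"dx":0,"dy":0,"dz":0,"rx":0,"ry":0,"rz":0}]' >/dev/null; python3 st.py
```

```text
t 6.7 pos [0.4703 0.2212 0.3033] yaw 18.33 Ftool [ 0.25  1.68 -4.48] Ttool [-0.152  0.158 -0.24 ] w 0.0344 j6 2.8
t 6.78 pos [0.4703 0.2211 0.3033] yaw 17.73 Ftool [ 0.58  0.53 -5.99] Ttool [-0.205  0.119 -0.277] w 0.0348 j6 3.4
t 6.87 pos [0.4703 0.2211 0.3033] yaw 17.66 Ftool [ 0.85  0.26 -5.92] Ttool [-0.187  0.182 -0.28 ] w 0.0347 j6 3.5
```

```bash
python3 -m creep '[{"hand":0.030,"dx":0,"dy":0,"dz":-0.0003,"rx":0,"ry":0,"rz":0.015}]' >/dev/null; python3 st.py
python3 -m creep '[{"hand":0.030,"dx":0,"dy":0,"dz":-0.0001,"rx":0,"ry":0,"rz":0.015}]' >/dev/null; python3 st.py
```

```text
t 6.95 pos [0.4703 0.2211 0.3034] yaw 16.84 Ftool [ 2.27 -0.09 -0.97] Ttool [-0.168  0.566 -0.347] w 0.0346 j6 4.3
t 7.03 pos [0.4703 0.2211 0.3034] yaw 15.88 Ftool [ 2.35  0.01 -1.99] Ttool [-0.076  0.64  -0.324] w 0.0346 j6 5.3
```

```bash
python3 -m creep '[{"hand":0.030,"dx":0,"dy":0,"dz":0,"rx":0,"ry":0,"rz":0.015}]' >/dev/null; python3 st.py
python3 -m creep '[{"hand":0.030,"dx":0,"dy":0,"dz":0,"rx":0,"ry":0,"rz":0}]' >/dev/null; python3 st.py
```

```text
t 7.12 pos [0.4703 0.2211 0.3033] yaw 14.98 Ftool [ 3.44  1.58 -3.47] Ttool [-0.168  0.722 -0.36 ] w 0.0346 j6 6.2
t 7.2 pos [0.4703 0.2211 0.3033] yaw 14.96 Ftool [ 4.14 -0.04 -2.38] Ttool [-0.09   0.772 -0.342] w 0.0348 j6 6.2
```

The moving torque is about 0.35 N m against 0.206 free, so the nip is about 19 N. I'll release the knob, check that, and look.

```bash
python3 -m creep '[{"hand":0.0854,"dx":0,"dy":0,"dz":0,"rx":0,"ry":0,"rz":0},{"hand":0.0854,"dx":0.0004,"dy":0,"dz":0,"rx":0,"ry":0,"rz":0},{"hand":0.0854,"dx":0,"dy":0,"dz":0,"rx":0,"ry":0,"rz":0},{"hand":0.0854,"dx":0,"dy":0,"dz":0,"rx":0,"ry":0,"rz":0},{"hand":0.0854,"dx":0,"dy":0,"dz":0,"rx":0,"ry":0,"rz":0}]' 40; python3 st.py
python3 - <<'E'
from h import *
s=sensors.observe();p=imaging.camera("wrist");cv2.imwrite("pics/w5.png",p["frame"])
q=imaging.camera("side");cv2.imwrite("pics/s5.png",cv2.resize(q["frame"][150:290,190:330],None,fx=4,fy=4,interpolation=2))
E
```

```text
clock: 7.62
tool_pos: [0.4704, 0.2211, 0.3029]
tool_rot: [[0.966, 0.259, -0.001], [0.259, -0.966, -0.0], [-0.001, -0.0, -1.0]]
contact_force: [0.0, 0.8, -0.4]
gripper_width: 0.0853
t 7.62 pos [0.4704 0.2211 0.3029] yaw 15.01 Ftool [ 0.21 -0.73  0.36] Ttool [ 0.029 -0.008  0.021] w 0.0853 j6 6.1
```

View pics/w5.png

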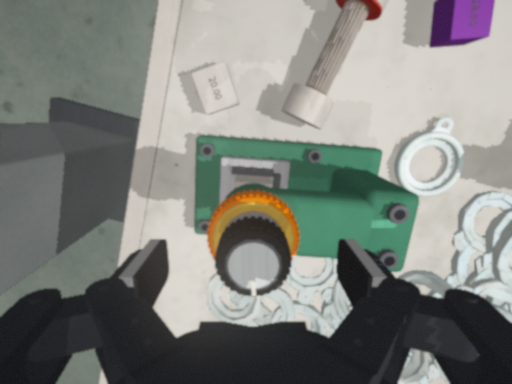

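View pics/s5.png

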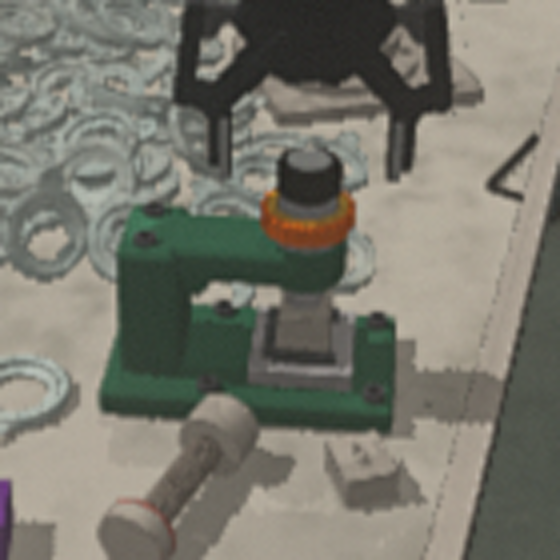

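The wrist view shows the knob free between the open fingers, cap at (253,262), with its marker still pointing down in the picture, so it turned with the tool. The side crop shows the block still upright between its fences. Next is the ring.

```bash
python3 -m creep '[{"hand":0.0854,"dx":0,"dy":0,"dz":0.0032,"rx":0,"ry":0,"rz":-0.11},{"hand":0.0854,"dx":0,"dy":0,"dz":0.0032,"rx":0,"ry":0,"rz":-0.11},{"hand":0.0854,"dx":0,"dy":0,"dz":0.0032,"rx":0,"ry":0,"rz":-0.11},{"hand":0.0854,"dx":0,"dy":0,"dz":0.0032,"rx":0,"ry":0,"rz":-0.11},{"hand":0.0854,"dx":0,"dy":0,"dz":0.0032,"rx":0,"ry":0,"rz":-0.11},{"hand":0.0854,"dx":0,"dy":0,"dz":0.0032,"rx":0,"ry":0,"rz":-0.11},{"hand":0.0854,"dx":0,"dy":0,"dz":0.0032,"rx":0,"ry":0,"rz":-0.11},{"hand":0.0854,"dx":0,"dy":0,"dz":0.0032,"rx":0,"ry":0,"rz":-0.11}]'; python3 st.py
python3 -m creep '[{"hand":0.06,"dx":0,"dy":0,"dz":0,"rx":0,"ry":0,"rz":0},{"hand":0.06,"dx":0,"dy":0,"dz":0,"rx":0,"ry":0,"rz":0},{"hand":0.06,"dx":0,"dy":0,"dz":0,"rx":0,"ry":0,"rz":0}]' 20; python3 st.py
python3 - <<'E'
from h import *
s=sensors.observe();p=imaging.camera("wrist");cv2.imwrite("pics/w6.png",p["frame"])
q=imaging.camera("side");cv2.imwrite("pics/s6.png",cv2.resize(q["frame"][150:290,190:330],None,fx=4,fy=4,interpolation=2))
E
```

```text
clock: 8.38
tool_pos: [0.4705, 0.2211, 0.2772]
tool_rot: [[0.411, 0.912, -0.0], [0.912, -0.411, -0.0], [-0.0, -0.0, -1.0]]
contact_force: [0.4, 0.7, 0.8]
gripper_width: 0.0856
t 8.38 pos [0.4705 0.2211 0.2772] yaw 65.74 Ftool [ 0.79  0.12 -0.79] Ttool [-0.014 -0.015  0.002] w 0.0856 j6 -44.6
clock: 8.63
tool_pos: [0.4706, 0.2212, 0.2776]
tool_rot: [[0.419, 0.908, 0.0], [0.908, -0.419, 0.0], [0.0, 0.0, -1.0]]
contact_force: [-0.8, -0.6, -0.9]
gripper_width: 0.06
t 8.63 pos [0.4706 0.2212 0.2776] yaw 65.22 Ftool [-0.89 -0.49  0.85] Ttool [ 0.003 -0.006  0.033] w 0.06 j6 -44.1
```

View pics/w6.png

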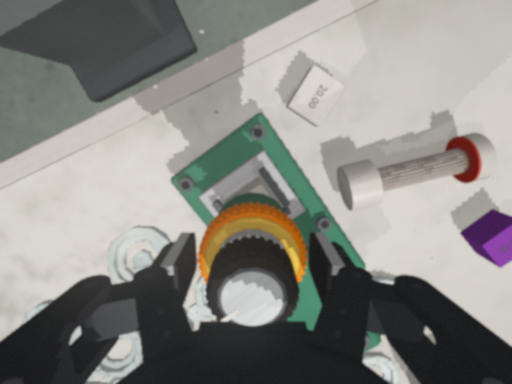

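View pics/s6.png

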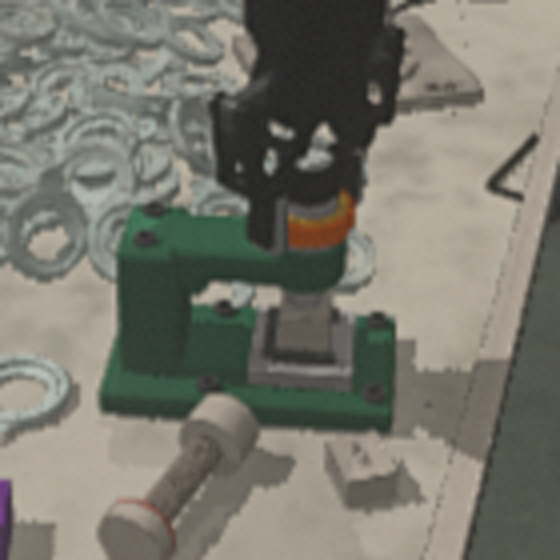

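The wrist view shows the ring (columns 200–306) centred between the pads at 195 and 311. The side view shows the fingertips near the ring's underside and clear of the arm. Closing on the ring.

```bash
python3 -m creep '[{"hand":0.045,"dx":0,"dy":0,"dz":0,"rx":0,"ry":0,"rz":0},{"hand":0.045,"dx":0,"dy":0,"dz":0,"rx":0,"ry":0,"rz":0},{"hand":0.045,"dx":0,"dy":0,"dz":0,"rx":0,"ry":0,"rz":0}]' 20; python3 st.py
```

```text
clock: 8.98
tool_pos: [0.4705, 0.221, 0.2778]
tool_rot: [[0.416, 0.909, 0.0], [0.909, -0.416, -0.0], [-0.0, 0.0, -1.0]]
contact_force: [-3.3, -3.1, 5.4]
gripper_width: 0.0513
t 8.98 pos [0.4705 0.221  0.2778] yaw 65.39 Ftool [-4.14 -1.7  -5.35] Ttool [ 0.166 -0.639  0.004] w 0.0513 j6 -44.3
```

```bash
python3 -m creep '[{"hand":0.045,"dx":-0.0004,"dy":0,"dz":-0.0006,"rx":0,"ry":0,"rz":0},{"hand":0.045,"dx":0,"dy":0,"dz":0,"rx":0,"ry":0,"rz":0}]' 40; python3 st.py
python3 -m creep '[{"hand":0.045,"dx":0,"dy":0,"dz":0,"rx":0,"ry":0,"rz":0.05},{"hand":0.045,"dx":0,"dy":0,"dz":0,"rx":0,"ry":0,"rz":0.05}]' ; python3 st.py
python3 -m creep '[{"hand":0.045,"dx":0,"dy":0,"dz":0,"rx":0,"ry":0,"rz":0.05},{"hand":0.045,"dx":0,"dy":0,"dz":0,"rx":0,"ry":0,"rz":0.05}]' ; python3 st.py
```

```text
clock: 9.15
tool_pos: [0.4704, 0.2209, 0.278]
tool_rot: [[0.416, 0.909, 0.0], [0.909, -0.416, 0.0], [0.001, 0.0, -1.0]]
contact_force: [1.4, 2.5, 1.0]
gripper_width: 0.0507
t 9.15 pos [0.4704 0.2209 0.278 ] yaw 65.41 Ftool [ 2.85  0.21 -0.96] Ttool [-0.041  0.221 -0.049] w 0.0507 j6 -44.3
clock: 9.32
tool_pos: [0.4704, 0.2209, 0.278]
tool_rot: [[0.506, 0.862, 0.0], [0.862, -0.506, 0.0], [0.0, 0.0, -1.0]]
contact_force: [0.6, 2.2, 0.6]
gripper_width: 0.0502
t 9.32 pos [0.4704 0.2209 0.278 ] yaw 59.58 Ftool [ 2.25 -0.6  -0.55] Ttool [ 0.016  0.273 -0.295] w 0.0502 j6 -38.5
clock: 9.48
tool_pos: [0.4704, 0.2209, 0.2781]
tool_rot: [[0.59, 0.807, 0.001], [0.807, -0.59, 0.0], [0.001, 0.0, -1.0]]
contact_force: [2.3, 1.9, -0.3]
gripper_width: 0.0504
t 9.48 pos [0.4704 0.2209 0.2781] yaw 53.84 Ftool [2.91 0.69 0.33] Ttool [ 0.013  0.27  -0.252] w 0.0504 j6 -32.7
```

```bash
c(){ python3 st.py; python3 g.py 0.36; }
python3 -m creep '[{"hand":0.045,"dx":0.0002,"dy":0,"dz":0,"rx":0,"ry":0,"rz":0.04},{"hand":0.045,"dx":0,"dy":0,"dz":0,"rx":0,"ry":0,"rz":0.04}]' >/dev/null; c && python3 -m creep '[{"hand":0.045,"dx":0,"dy":0,"dz":0,"rx":0,"ry":0,"rz":0.04},{"hand":0.045,"dx":0,"dy":0,"dz":0,"rx":0,"ry":0,"rz":0.04}]' >/dev/null && c && python3 -m creep '[{"hand":0.045,"dx":0,"dy":0,"dz":0,"rx":0,"ry":0,"rz":0.04}]' >/dev/null && c && python3 -m creep '[{"hand":0.045,"dx":0,"dy":0,"dz":0,"rx":0,"ry":0,"rz":0.04}]' >/dev/null && c && python3 -m creep '[{"hand":0.045,"dx":0,"dy":0,"dz":0,"rx":0,"ry":0,"rz":0.04}]' >/dev/null && c && python3 -m creep '[{"hand":0.045,"dx":0,"dy":0,"dz":0,"rx":0,"ry":0,"rz":0.04}]' >/dev/null && c && python3 -m creep '[{"hand":0.045,"dx":0,"dy":0,"dz":0,"rx":0,"ry":0,"rz":0.04}]' >/dev/null && c
```

```text
t 9.65 pos [0.4705 0.221  0.278 ] yaw 49.28 Ftool [ 0.39 -0.77 -1.08] Ttool [-0.032  0.006 -0.278] w 0.0503 j6 -28.2
t 9.82 pos [0.4705 0.221  0.278 ] yaw 44.7 Ftool [ 1.17  0.24 -1.52] Ttool [ 0.024  0.036 -0.243] w 0.0507 j6 -23.6
t 9.9 pos [0.4705 0.221  0.278 ] yaw 42.4 Ftool [ 0.06 -0.07  0.2 ] Ttool [ 0.03   0.09  -0.216] w 0.0503 j6 -21.3
t 9.98 pos [0.4705 0.221  0.2781] yaw 40.11 Ftool [ 0.23 -0.05 -1.99] Ttool [ 0.011  0.069 -0.266] w 0.0501 j6 -19.0
t 10.07 pos [0.4705 0.221  0.2781] yaw 37.82 Ftool [ 0.29  0.36 -0.84] Ttool [ 0.067  0.131 -0.3  ] w 0.0502 j6 -16.7
t 10.15 pos [0.4705 0.221  0.2781] yaw 35.53 Ftool [ 1.59 -0.28 -0.67] Ttool [ 0.06   0.077 -0.221] w 0.0507 j6 -14.4
t 10.23 pos [0.4705 0.221  0.278 ] yaw 33.24 Ftool [ 0.39 -0.66 -0.88] Ttool [ 0.079  0.071 -0.329] w 0.0502 j6 -12.1
```

```bash
c(){ python3 st.py; python3 g.py 0.42; }
python3 -m creep '[{"hand":0.045,"dx":0,"dy":0,"dz":0,"rx":0,"ry":0,"rz":0.03}]' >/dev/null; c && python3 -m creep '[{"hand":0.045,"dx":0,"dy":0,"dz":0,"rx":0,"ry":0,"rz":0.03}]' >/dev/null && c && python3 -m creep '[{"hand":0.045,"dx":0,"dy":0,"dz":0,"rx":0,"ry":0,"rz":0.03}]' >/dev/null && c && python3 -m creep '[{"hand":0.045,"dx":0,"dy":0,"dz":0,"rx":0,"ry":0,"rz":0.03}]' >/dev/null && c && python3 -m creep '[{"hand":0.045,"dx":0,"dy":0,"dz":0,"rx":0,"ry":0,"rz":0.03}]' >/dev/null && c && python3 -m creep '[{"hand":0.045,"dx":0,"dy":0,"dz":0,"rx":0,"ry":0,"rz":0.03}]' >/dev/null && c && python3 -m creep '[{"hand":0.045,"dx":0,"dy":0,"dz":0,"rx":0,"ry":0,"rz":0.03}]' >/dev/null && c
```

```text
t 10.32 pos [0.4705 0.221  0.278 ] yaw 31.51 Ftool [ 0.15 -0.03 -0.49] Ttool [ 0.059  0.149 -0.314] w 0.0502 j6 -10.4
t 10.4 pos [0.4705 0.221  0.278 ] yaw 29.82 Ftool [ 0.42 -0.5  -0.28] Ttool [ 0.063  0.091 -0.273] w 0.0501 j6 -8.7
t 10.48 pos [0.4705 0.221  0.278 ] yaw 28.11 Ftool [ 1.53 -0.22 -0.94] Ttool [ 0.077  0.104 -0.272] w 0.0503 j6 -7.0
t 10.57 pos [0.4705 0.221  0.2781] yaw 26.39 Ftool [ 1.72  0.17 -0.74] Ttool [ 0.089  0.111 -0.213] w 0.0505 j6 -5.3
t 10.65 pos [0.4705 0.221  0.278 ] yaw 24.67 Ftool [ 0.29 -0.53 -0.41] Ttool [ 0.119  0.188 -0.256] w 0.0505 j6 -3.5
t 10.73 pos [0.4705 0.2211 0.2781] yaw 22.96 Ftool [ 0.61 -0.96 -0.82] Ttool [ 0.081  0.191 -0.323] w 0.0506 j6 -1.8
t 10.82 pos [0.4705 0.221  0.278 ] yaw 21.24 Ftool [ 1.29  0.51 -0.23] Ttool [ 0.108  0.2   -0.262] w 0.0506 j6 -0.1
```

```bash
c(){ python3 st.py; python3 g.py 0.40; }
python3 -m creep '[{"hand":0.045,"dx":0,"dy":0,"dz":0,"rx":0,"ry":0,"rz":0.03}]' >/dev/null; c && python3 -m creep '[{"hand":0.045,"dx":0,"dy":0,"dz":0,"rx":0,"ry":0,"rz":0.03}]' >/dev/null && c && python3 -m creep '[{"hand":0.045,"dx":0,"dy":0,"dz":0,"rx":0,"ry":0,"rz":0.03}]' >/dev/null && c && python3 -m creep '[{"hand":0.045,"dx":0,"dy":0,"dz":0,"rx":0,"ry":0,"rz":0.03}]' >/dev/null && c && python3 -m creep '[{"hand":0.045,"dx":0,"dy":0,"dz":0,"rx":0,"ry":0,"rz":0.03}]' >/dev/null && c && python3 -m creep '[{"hand":0.045,"dx":0,"dy":0,"dz":0,"rx":0,"ry":0,"rz":0.03}]' >/dev/null && c && python3 -m creep '[{"hand":0.045,"dx":0,"dy":0,"dz":0,"rx":0,"ry":0,"rz":0.03}]' >/dev/null && c
```

```text
t 10.9 pos [0.4705 0.2211 0.2781] yaw 19.52 Ftool [ 1.09 -0.32 -0.74] Ttool [ 0.102  0.118 -0.303] w 0.0505 j6 1.6
t 10.98 pos [0.4705 0.2211 0.278 ] yaw 17.8 Ftool [ 0.71 -0.3   0.01] Ttool [ 0.119  0.191 -0.299] w 0.0506 j6 3.3
t 11.07 pos [0.4705 0.2211 0.2781] yaw 16.09 Ftool [ 1.34 -0.51 -0.44] Ttool [ 0.122  0.191 -0.364] w 0.0503 j6 5.0
t 11.15 pos [0.4705 0.2211 0.2781] yaw 14.36 Ftool [ 1.39 -1.    0.2 ] Ttool [ 0.1    0.149 -0.36 ] w 0.0506 j6 6.8
t 11.23 pos [0.4705 0.2211 0.2781] yaw 12.65 Ftool [ 1.58 -1.68  0.02] Ttool [ 0.147  0.24  -0.378] w 0.0502 j6 8.5
t 11.32 pos [0.4706 0.221  0.2781] yaw 10.93 Ftool [ 0.83 -2.07 -0.25] Ttool [ 0.106  0.186 -0.398] w 0.0501 j6 10.2
t 11.4 pos [0.4705 0.2211 0.2781] yaw 9.22 Ftool [ 1.59 -1.51  0.36] Ttool [ 0.14   0.173 -0.401] w 0.0503 j6 11.9
```

The collet is biting: the torque is rising about 0.02 N m per 0.03 rad. Free turning was about 0.26, so I'm aiming for about 0.53.

```bash
c(){ python3 st.py; python3 g.py 0.51; }
python3 -m creep '[{"hand":0.045,"dx":0,"dy":0,"dz":0,"rx":0,"ry":0,"rz":0.03}]' >/dev/null; c && python3 -m creep '[{"hand":0.045,"dx":0,"dy":0,"dz":0,"rx":0,"ry":0,"rz":0.03}]' >/dev/null && c && python3 -m creep '[{"hand":0.045,"dx":0,"dy":0,"dz":0,"rx":0,"ry":0,"rz":0.03}]' >/dev/null && c && python3 -m creep '[{"hand":0.045,"dx":0,"dy":0,"dz":0,"rx":0,"ry":0,"rz":0.03}]' >/dev/null && c && python3 -m creep '[{"hand":0.045,"dx":0,"dy":0,"dz":0,"rx":0,"ry":0,"rz":0.03}]' >/dev/null && c
```

```text
t 11.48 pos [0.4706 0.2211 0.2781] yaw 7.5 Ftool [ 1.55 -0.8   0.65] Ttool [ 0.157  0.143 -0.441] w 0.0504 j6 13.6
t 11.57 pos [0.4706 0.221  0.2781] yaw 5.78 Ftool [ 0.52 -1.26  0.4 ] Ttool [ 0.169  0.207 -0.529] w 0.0507 j6 15.3
```

```bash
c(){ python3 st.py; python3 g.py 0.56; }
python3 -m creep '[{"hand":0.045,"dx":0,"dy":0,"dz":0,"rx":0,"ry":0,"rz":0.02}]' >/dev/null; c && python3 -m creep '[{"hand":0.045,"dx":0,"dy":0,"dz":0,"rx":0,"ry":0,"rz":0.02}]' >/dev/null && c
```

```text
t 11.65 pos [0.4706 0.2211 0.278 ] yaw 4.63 Ftool [ 2.17 -0.27 -0.43] Ttool [ 0.189  0.191 -0.504] w 0.0507 j6 16.5
t 11.73 pos [0.4705 0.2211 0.2781] yaw 3.51 Ftool [ 2.92 -1.51  0.15] Ttool [ 0.291  0.349 -0.568] w 0.0505 j6 17.6
```

```bash
python3 -m creep '[{"hand":0.045,"dx":0,"dy":0,"dz":0,"rx":0,"ry":0,"rz":0}]' >/dev/null; python3 st.py
python3 -m creep '[{"hand":0.0854,"dx":0,"dy":0,"dz":0,"rx":0,"ry":0,"rz":0},{"hand":0.0854,"dx":0,"dy":0,"dz":0,"rx":0,"ry":0,"rz":0},{"hand":0.0854,"dx":0,"dy":0,"dz":0,"rx":0,"ry":0,"rz":0},{"hand":0.0854,"dx":0,"dy":0,"dz":0,"rx":0,"ry":0,"rz":0},{"hand":0.0854,"dx":0,"dy":0,"dz":-0.004,"rx":0,"ry":0,"rz":0},{"hand":0.0854,"dx":0,"dy":0,"dz":-0.01,"rx":0,"ry":0,"rz":0},{"hand":0.0854,"dx":0,"dy":0,"dz":-0.012,"rx":0,"ry":0,"rz":0},{"hand":0.0854,"dx":0,"dy":0,"dz":0,"rx":0,"ry":0,"rz":0}]' 40; python3 st.py
python3 - <<'E'
from h import *
p=imaging.camera("wrist");cv2.imwrite("pics/w7.png",p["frame"])
q=imaging.camera("side");cv2.imwrite("pics/s7.png",cv2.resize(q["frame"][150:290,190:330],None,fx=4,fy=4,interpolation=2))
E
```

```text
t 11.82 pos [0.4706 0.221  0.2781] yaw 3.5 Ftool [ 3.16 -1.91  0.05] Ttool [ 0.283  0.437 -0.499] w 0.0501 j6 17.6
clock: 12.48
tool_pos: [0.4709, 0.2211, 0.3068]
tool_rot: [[0.998, 0.062, 0.003], [0.062, -0.998, 0.001], [0.004, -0.001, -1.0]]
contact_force: [0.6, 0.3, 0.1]
gripper_width: 0.0858
t 12.48 pos [0.4709 0.2211 0.3068] yaw 3.55 Ftool [ 0.58 -0.29 -0.07] Ttool [-0.006  0.013 -0.046] w 0.0858 j6 17.6
```

View pics/w7.png

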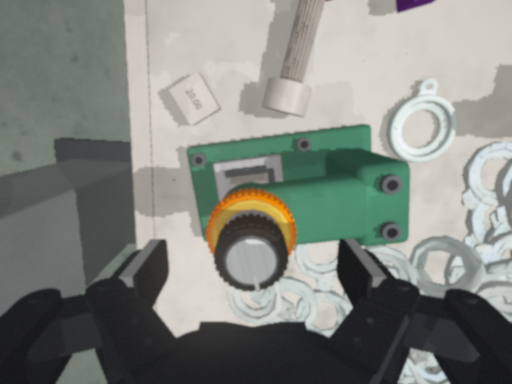

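View pics/s7.png

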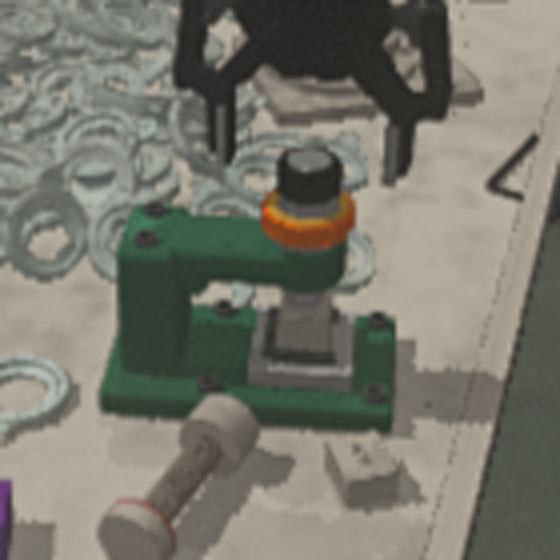

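The wrist view shows the knob cap at (252,258) with its marker at (257,286). The block and bystanders look unmoved. I'll check that the knob did not turn while I worked the ring.

Run:
```python
import cv2,numpy as np
a=[]
for n in["w5","w7"]:
    im=cv2.imread(f"pics/{n}.png")[225:305,205:305];a.append(cv2.resize(im,None,fx=4,fy=4,interpolation=2))
cv2.imwrite("pics/mk.png",np.hstack(a))
```

```text
(no output)
```

View pics/mk.png

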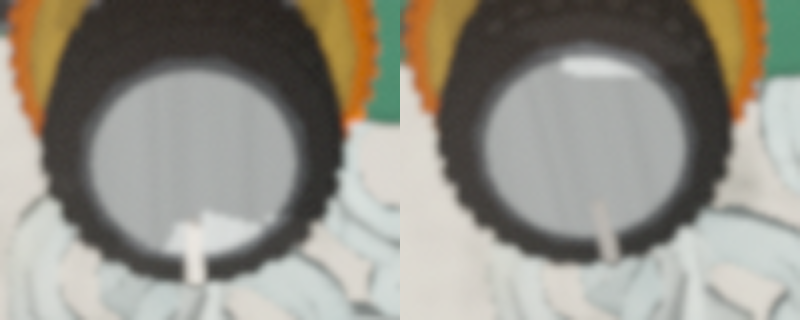

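```bash
python3 -m creep '[{"hand":0.0854,"dx":0,"dy":0,"dz":-0.02,"rx":0,"ry":0,"rz":0},{"hand":0.0854,"dx":0,"dy":0,"dz":-0.02,"rx":0,"ry":0,"rz":0},{"hand":0.0854,"dx":0,"dy":0,"dz":-0.02,"rx":0,"ry":0,"rz":0},{"hand":0.0854,"dx":0,"dy":0,"dz":0,"rx":0,"ry":0,"rz":0},{"hand":0.0854,"dx":0,"dy":0,"dz":0,"rx":0,"ry":0,"rz":0}]'; python3 st.py; python3 -c "
from cell import order; print(order.close_job())"
```

```text
clock: 13.0
tool_pos: [0.4704, 0.2209, 0.3642]
tool_rot: [[0.998, 0.062, 0.001], [0.062, -0.998, 0.0], [0.001, -0.0, -1.0]]
contact_force: [-0.1, -0.4, -0.3]
gripper_width: 0.0852
t 13.0 pos [0.4704 0.2209 0.3642] yaw 3.56 Ftool [-0.16  0.37  0.34] Ttool [ 0.006 -0.015  0.031] w 0.0852 j6 17.6
the job is handed in; nothing more can be done
None
```

The stop stand is set and locked, and the job was handed in at 13.0 s with the gripper open and clear of everything.

- **Knob:** I turned it clockwise until the moving torque rose from about 0.21 N m (free) to about 0.35 N m, which is a nip of roughly 19 N. The torque readings scatter by about 0.03 N m, or some 4 N.
- **Lock ring:** I turned it clockwise about 1.08 rad. The collet began to bite at about 0.8 rad, and I stopped at about 0.54 N m (last moving readings 0.50 and 0.57, then 0.50 at rest). Free turning was about 0.26 N m, so it is about 0.28 N m above free, inside the 0.2 to 0.35 hand-tight range. Free turning measured higher than the 0.2 N m stated.
- **Last checks:** The set block stands between its fences and the small block and plug gauge look unmoved. My comparison of the knob's mark before and after the ring work differs by about 2° clockwise. That is within what I can read from the pictures; if real, it would put the nip at about 24 N, still in the 10 to 40 N range.
- **Disagreements:** The top camera put the screw's axis about 4 mm off the wrist camera and 5 mm off the side camera. I settled it by the side forces when gripping.
- **Refused calls:** My first move calls were refused because the rows lacked some keys; nothing moved then.

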